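# Cap the open filter housing and hold the cap on its seal

### The arm

A 7-joint arm with a two-finger parallel gripper is mounted at the origin on the work surface. World frame = base frame: x ahead of the robot, y to its left, z up, the work surface at z = 0. Lengths are in m, angles in rad, forces in N, time in s.
With the tool pointing down it reaches from about 0.425 to 0.925 m from the base axis. Payload 6.8 kg.
Tool frame: the origin (TCP) lies at the very end of the fingers, on their centre line; the grasp point (between the pads) lies 19 mm behind it (bot.grasp_offset is the distance from the TCP to the grasp point, in m); z points along the fingers, y is the direction in which the jaws open and shut (so a half turn about z gives the same grasp; the last joint's range is limited). The gripper opens to 85 mm and grips with 20 to 120 N. Pads are 22 mm wide; open, the fingers measure 114 mm over their backs; the gripper's body (76 mm by 85 mm) begins 54 mm behind the grasp point. The pads swing forward as they close: fully open they stand 13 mm farther back than shut.
Start: joints at [-1.442, 0.477, 0.022, 1.555, -0.011, 1.109, -0.083], TCP at [0.158, 0.656, 0.231] pointing down, gripper open.
Joint ranges: [-2.96, 2.96], [-0.34, 2.1], [-1.41, 1.46], [0.24, 2.44], [-1.37, 4.51], [0.17, 1.92], [-2.96, 2.96]. Speed limits (rad/s): [2.39, 2.39, 3.14, 3.14, 3.14, 3.14, 3.14].

### API

Orientations are given as a unit quaternion [w, x, y, z].
In Python, from station import monitor, cams, bot, finder gives the robot as it stands.
- The arm moves only by the tool jog_arm, never from a script. Its argument "plan" is a list of rows, each an object of numbers: "x", "y", "z": the shift along the tool's x, y, z as a fraction of full scale; "wx", "wy", "wz": the turn, a rotation vector about the tool's x, y, z as a fraction of full scale. A call has 1 to 12 rows; each row is the pose to reach, as a shift and turn from the pose measured when the call began, along the tool's axes at that moment, turning the shorter way round; what a row does not reach only later rows make up. Full scale, the value 1, is 20 cm for a shift and 180 degrees for a turn. A row lasts 1/12 s, in which the tool goes at most 41.7 mm and 7.16 degrees, less where a joint would pass 70% of its speed; a pose out of reach is approached as far as the arm can. A call with a number of a shift or a turn outside -1 to 1 is refused whole. A call with a gripper value outside its range is refused whole. "hand" is the opening, from -1 (shut) to 1 (fully open), set as the call begins (left out, the last holds). The fingers move at their own pace and stop on an object; "grip_force" is the grip in N (left out, the last holds). Time passes only in rows, so rows that repeat a pose let the fingers close. It gives the time, the measured TCP pose, the force and the opening at its end, in the units of the state.
- monitor.get_obs(): the state, without advancing time (a new reading comes with each control period).
- cams.read_camera(name): name is "scene" or "top" or "wrist"; returns the picture (480x640x3 uint8, red, green, blue); there is no depth.
- cams.get_calibration(name): a dict with "fx", "fy", "cx", "cy" (pixels), "distortion" ([k1, k2, p1, p2, k3] as OpenCV has them; the pictures are not rectified), "extrinsics" (4x4, takes a point from world to camera coordinates). Camera axes: x right, y down, z forward; pixel columns grow to the right and rows downward; lengths in m; the calibration is good to about 2 mm. A picture is of the moment at which its call begins: read the wrist's pose just before it. get_calibration takes no time and is no camera call; for the wrist camera it gives the pose at the moment of the call.
- bot.hand_in(): hands the job in, once; it reports no verdict.
Trained networks look in the newest picture that a camera, given by its name, has taken for a name from the list of things; names that differ only in an ending like _2 or _b are one class to them, and where a whole thing is asked for, a point or a joint stands for the part that bears it (a point fixed in the world has none). Each returns a list of dicts, best first, with "confidence" (0 to 1); they miss things now and then, are a little off and sometimes report something else, mostly with a low value. They report only what shows in the picture. A call takes as long as a camera call. They do not tell look-alikes from the thing itself.
- finder.find_in(camera, target): "bbox" ([left, top, width, height] in pixels, round what is visible of it).
- finder.place_of(camera, target): "location" ([column, row] in pixels: a listed point, or the origin of a listed thing).
The state is a dict: "t": time; "q": joint angles; "joint_vel": joint speeds; "joint_torque": joint torques, N m; "eef_pos": TCP position; "tool_rot": TCP orientation; "contact_force": force on the tool from outside, world axes, zero at the start; "torque": the same for the moment, N m; "gripper_width": opening from 0.0 (shut) to 1.0 (fully open).
Only numpy, scipy, OpenCV 4.12 (cv2) and the standard library are available. Lean on these libraries where they do the work, as an engineer would, in place of code of your own. Each camera call takes 0.05 s, during which the arm holds its last target. There are 200 camera calls.

### The job

One of the three filter housings on the bench is still open: lift the top cap off the pile of spare caps, push it down into that housing against the spring with its two lugs through the two slots, and turn it a quarter turn clockwise (seen from above). Finish holding it: keep gripping the cap and pressing it flat down on the housing's rim when you stop, do not let go. Leave the other caps stacked and do not push the loose things on the bench about.

Things in the scene. Friction and masses are not known exactly. Their poses are not given: they have to be found in the camera images.
- cap: top one of a pile of three equal white bayonet caps, ~70 g. Sizes in mm. Origin on the axis at the skirt's lower edge, z up. Hollow round skirt z 0-30 (outer dia. 55, inner 48, lowest 6 tapered to 50), disc dia. 76 at z 30-35, grip bar on top z 35-61 (38 along x, 14 wide along y). A half turn about z fits the same. Skirt sits loosely over the next cap's bar: rise 30 straight up to free it
- cap_lug (a point): centre of the top cap's lug at +x (28 mm from the axis, z 14.5); an equal lug is at -x. The lugs are 9 wide, stick out of the skirt to 34 from the axis, z 11 to 18, and lie right under the two ends of the grip bar
- cap_bar (a point): top centre of the top cap's grip bar, on the axis, 61 above the cap's origin, 26 mm above its disc
- cap_mid: the same cap, second in the pile, to be left there; same axes; origin 35 below that of the top cap
- cap_low: the same cap, lowest in the pile, standing on the bench, to be left there
- housing: open filter housing (mm): fixed aluminium cylinder, dia. 88, on a black 100 x 100 foot plate; origin at the underside's centre, z up, rim at z 70. Round mouth dia. 59 in an 8 thick top flange. Cap origin fully down (disc on rim): z 40. Lugs not over the slots rest on the flange: cap origin z 59. White tube ports stick out 20 at +x and -x near the foot
- housing_slot (a point): centre of the slot at +x of the housing's mouth, at rim height, 33 from the axis; an equal slot is at -x; 15 wide, out to 36 from the axis, through the flange. Cap origin below z 44 of the housing: the lugs are under the flange and the cap turns, clockwise only, hard stop 5 degrees past a quarter turn. It ends with cap x along housing y; let go there, the spring lifts it 4
- seat (a joint): spring seat in the mouth, a flat steel disc dia. 32 that sticks up 10 above the rim at 0; m pressed down, 0.010 when the cap's disc lies on the rim, end stop 0.014. The underside of the cap's disc meets it with the cap's origin at z 50 of the housing. About 3 N to start it, 10 N at 0.010
- closed_a: another filter housing, same size, fixed, that already wears its cap (grip bar across, along its y; top of bar at z = 105); it stays as it is; same origin and axes
- closed_b: a third filter housing like closed_a, already capped; it stays as it is
- crimper: red-handled crimping tool lying flat, about 180 x 75 x 18; bystander, loose, to be left where it is; origin at the centre of its underside
- screw: steel socket screw with a nut on it, lying flat, 60 long, 14 thick; bystander, loose, to be left where it is; origin at the centre of its underside
- motor: small gear motor standing upright, 30 x 30 x 62; bystander, loose, to be left where it is; origin at the centre of its underside
- bottle: closed clear bottle, dia. 60, 130 high, upright; bystander, loose, to be left where it is; origin at the centre of its underside
Not all that is in view belongs to the job. Leave any green or turquoise look-alike of the cap_mid alone. Leave any brown look-alike of the cap alone.

How it is judged:
On the way, in this order (a step that is already met when the one before it is completed fails the run):
1. the top cap is lifted clear of the pile in the gripper, the other two left stacked (z of cap in the frame of cap_mid above 0.068 m and contact force between cap and the fingers above 1 N and contact force between cap and cap_mid below 0.05 N and distance of each of cap_low, cap_mid from where it was at the start of the episode below 0.03 m), for 0.1 s.
2. the cap is pushed down in the open housing with its lugs through the slots, not yet turned (horizontal distance between cap and housing below 0.005 m and z of cap in the frame of housing below 0.0455 m and angle between the x axis of cap and the x axis of housing, either way round below 0.35 rad).
At the end, for the whole second after the job is handed in: The cap is in the open housing (axes within 4 mm, tilt under 0.08 rad), a quarter turn on within 0.22 rad, pressed down within 2 mm of lying on the rim, still, and held by the gripper with over 1 N; the two other caps stand in their pile within 30 mm of the start (horizontal distance between cap and housing below 0.004 m and z of cap in the frame of housing between 0.036 and 0.042 m and angle between the x axis of cap and the y axis of housing, either way round below 0.22 rad and angle between cap's own z axis and vertical below 0.08 rad and contact force between cap and the fingers above 1 N and linear speed of cap below 0.02 m/s and distance of each of cap_low, cap_mid from where it was at the start of the episode below 0.03 m and angle between each of cap_low, cap_mid's own z axis and vertical below 0.15 rad); the arm keeps its last pose, push and grip.
It fails at once if a bystander was pushed more than 40 mm or tipped over (distance of any of crimper, screw, motor, bottle from where it was at the start of the episode above 0.04 m or angle between any of motor, bottle's own z axis and vertical above 0.6 rad).
It fails at once if the pile of spare caps was knocked over (angle between any of cap_low, cap_mid's own z axis and vertical above 0.6 rad).
It also fails if it takes over 43 s, if anything falls off the work surface, if the arm or the gripper's body presses on something with over 40 N, if the wrist force passes 120 N, or if a joint passes its speed limit or range.

## Working session

There is one attempt and no reset: what is moved stays moved. The work goes in short steps, Python scripts to look and compute and a tool call to move; the robot and the scene stay as the last step left them, time stands still between calls to the robot, and variables do not carry over. Pictures are saved under pics/ and viewed, about 8 in all and at most 12, crops included, and the job is handed in when it is done.

Besides the shell and the picture viewer there is one more tool, called after "Request:" as name(argument=value, ...), one argument or row to a line, values as JSON. jog_arm: Moves the arm, as the interface text tells. Shift numbers are shares of 20 cm and turn numbers shares of 180 degrees, none past 1 either way. Its arguments: {"type":"object","properties":{"plan":{"type":"array","items":{"type":"object","properties":{"x":{"type":"number","minimum":-1,"maximum":1},"y":{"type":"number","minimum":-1,"maximum":1},"z":{"type":"number","minimum":-1,"maximum":1},"wx":{"type":"number","minimum":-1,"maximum":1},"wy":{"type":"number","minimum":-1,"maximum":1},"wz":{"type":"number","minimum":-1,"maximum":1}}}},"hand":{"type":"number"},"grip_force":{"type":"number"}},"required":["plan"]}

```bash
mkdir -p pics; ls; python3 - <<'E'
from station import monitor, cams, bot, finder
import cv2,numpy as np
o=monitor.get_obs();print({k:np.round(v,4) for k,v in o.items()})
for c in ("scene","top"):
    im=cams.read_camera(c);cv2.imwrite(f"pics/{c}0.png",im[:,:,::-1])
    k=cams.get_calibration(c);print(c,k['fx'],k['distortion'],np.round(k['extrinsics'],3).tolist())
    for t in ("cap","cap_lug","cap_bar","housing","housing_slot","closed_a"):
        print(t,[(np.round(d['location'],1).tolist(),round(d['confidence'],2)) for d in finder.place_of(c,t)][:6])
E
```

```text
pics
{'t': np.float64(0.0), 'q': array([-1.4421,  0.4778,  0.0223,  1.5564, -0.0115,  1.1093, -0.0831]), 'joint_vel': array([-0.0002, -0.    ,  0.0015,  0.0001,  0.0007,  0.0009, -0.0001]), 'joint_torque': array([ 2.00000e-04, -5.96448e+01,  1.60810e+00, -2.81184e+01,
        1.25000e-02,  9.50000e-03,  0.00000e+00]), 'eef_pos': array([0.1582, 0.6556, 0.2304]), 'tool_rot': array([-0.000e+00,  1.181e-01,  9.930e-01, -9.000e-04]), 'contact_force': array([ 0.6273,  0.0355, -0.594 ]), 'torque': array([ 0.0356,  0.0232, -0.0475]), 'gripper_width': np.float64(1.0037)}
scene 520.8323680140505 [-0.0739696  0.         0.         0.         0.       ] [[0.077, 0.997, 0.004, -0.121], [0.744, -0.055, -0.666, -0.295], [-0.664, 0.054, -0.746, 1.381], [0.0, 0.0, 0.0, 1.0]]
cap [([477.6, 230.6], 0.89), ([448.2, 318.1], 0.81), ([441.8, 239.9], 0.68)]
cap_lug [([481.7, 240.8], 0.89), ([460.6, 310.4], 0.73), ([435.6, 243.6], 0.72)]
cap_bar [([447.8, 219.9], 0.78), ([315.8, 329.2], 0.72), ([450.3, 297.8], 0.61), ([482.7, 213.9], 0.58)]
housing [([313.8, 336.0], 0.96)]
housing_slot [([314.1, 327.0], 0.59)]
closed_a [([136.5, 335.5], 0.81), ([227.6, 329.9], 0.7)]
top 497.07349158420317 [0.0339564 0.        0.        0.        0.       ] [[-0.025, -0.999, -0.027, 0.096], [-0.993, 0.028, -0.114, 0.502], [0.115, 0.023, -0.993, 1.254], [0.0, 0.0, 0.0, 1.0]]
cap [([212.6, 258.0], 0.77), ([175.3, 290.9], 0.59), ([224.6, 206.6], 0.58), ([381.5, 207.7], 0.45)]
cap_lug [([215.9, 207.1], 0.8), ([224.1, 252.4], 0.68), ([179.0, 284.7], 0.6)]
cap_bar [([171.2, 296.3], 0.97), ([219.4, 202.4], 0.76), ([211.9, 258.8], 0.59)]
housing [([321.2, 196.1], 0.66), ([212.0, 255.4], 0.65)]
housing_slot [([320.7, 179.9], 0.57), ([218.2, 257.5], 0.55)]
closed_a [([448.5, 201.9], 0.98), ([381.5, 204.0], 0.62), ([350.6, 255.4], 0.53)]
```

View pics/scene0.png

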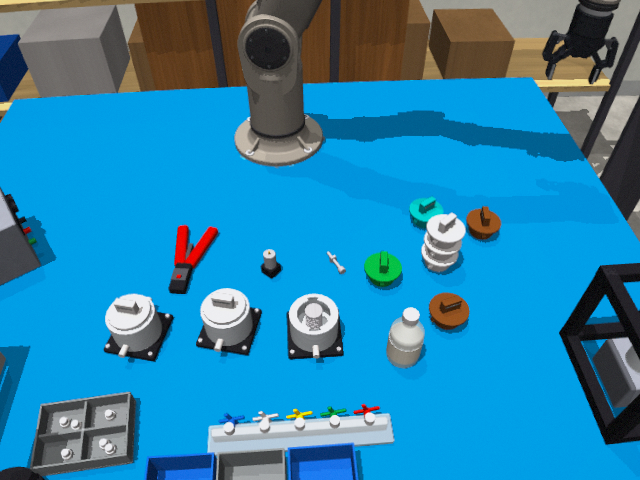

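View pics/top0.png

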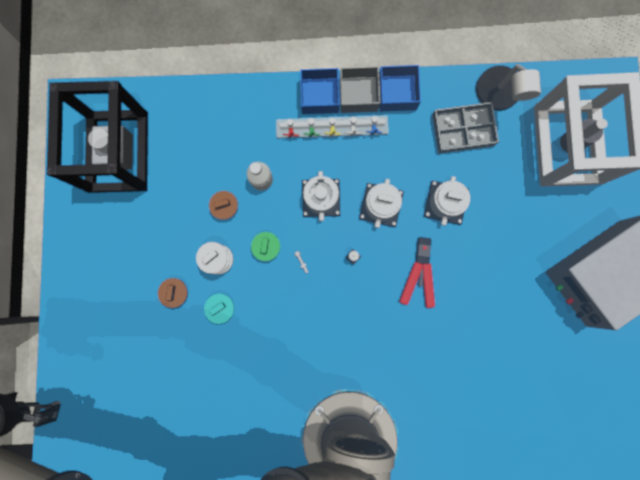

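The scene shows the white pile at scene (443,240) / top (212,258). The look-alikes are brown at scene (483,222) and (449,310), green at (383,268) and turquoise at (427,212). The only mouth without a cap is at scene (314,325) / top (321,196), and the two capped housings are at scene (133,325) and (227,320). The white stack of three fits the description, and I'll confirm it in a wrist close-up.

```bash
cat > h.py <<'E'
from station import monitor, cams, bot, finder
import cv2,numpy as np
from scipy.spatial.transform import Rotation as R
def cal(c):
    k=cams.get_calibration(c); K=np.array([[k['fx'],0,k['cx']],[0,k['fy'],k['cy']],[0,0,1]])
    return K,np.array(k['distortion']),np.array(k['extrinsics'])
def ray(c,uv,C=None):
    K,D,E=C or cal(c); n=cv2.undistortPoints(np.array([[uv]],float),K,D)[0,0]
    return -E[:3,:3].T@E[:3,3], E[:3,:3].T@np.r_[n,1]
def atz(c,uv,z,C=None):
    o,d=ray(c,uv,C); return o+d*(z-o[2])/d[2]
def tri(a,b):
    A=[];y=[]
    for c,uv in (a,b):
        o,d=ray(c,uv);d=d/np.linalg.norm(d);P=np.eye(3)-np.outer(d,d);A.append(P);y.append(P@o)
    A=np.vstack(A);y=np.hstack(y);x=np.linalg.lstsq(A,y,rcond=None)[0];return x,np.linalg.norm(A@x-y)
def proj(c,X,C=None):
    K,D,E=C or cal(c); return cv2.projectPoints(np.array(X,float).reshape(-1,3),cv2.Rodrigues(E[:3,:3])[0],E[:3,3],K,D)[0][:,0]
def rot(o): q=o['tool_rot'];return R.from_quat([q[1],q[2],q[3],q[0]])
def jog(pos,Rt):
    "fractions to reach world pos & rotation"
    o=monitor.get_obs();r=rot(o);s=r.inv().apply(np.array(pos)-o['eef_pos'])/.2
    return np.round(s,4),np.round((r.inv()*Rt).as_rotvec()/np.pi,4)
def down(yaw):  # tool y axis at world angle yaw, z down
    y=np.array([np.cos(yaw),np.sin(yaw),0]);z=np.array([0,0,-1.]);return R.from_matrix(np.c_[np.cross(y,z),y,z])
E
python3 - <<'E'
from h import *
print('bar',tri(('scene',(447.8,219.9)),('top',(211.9,258.8))), atz('top',(211.9,258.8),.131))
print('hous', atz('scene',(313.8,336),0), atz('top',(321.2,196.1),.0),atz('top',(321,194),.07),atz('scene',(314,313),.08))
print('bottle',atz('top',(259,170),.13),'decoys',[atz('top',p,.06) for p in ((265,245),(219,308),(223,205),(173,292))])
print('tooly',rot(monitor.get_obs()).as_matrix())
o=monitor.get_obs();E=cal('wrist')[2];print('wristcam in tool',np.round(rot(o).inv().as_matrix()@(-E[:3,:3].T@E[:3,3]-o['eef_pos']),3),np.round(E[:3,:3]@rot(o).as_matrix(),3),cal('wrist')[0])
E
```

```text
bar (array([0.45228759, 0.32411262, 0.11890595]), np.float64(0.005887912143074776)) [0.45052167 0.31718835 0.131     ]
hous [0.62042577 0.05492921 0.        ] [0.62046626 0.05345068 0.        ] [0.61176392 0.05377087 0.07      ] [0.6239137  0.05589992 0.08      ]
bottle [0.66307302 0.20223773 0.13      ] decoys [array([0.48732514, 0.19863962, 0.06      ]), array([0.33291659, 0.31560812, 0.06      ]), array([0.59288857, 0.30441548, 0.06      ]), array([0.3756359 , 0.43084563, 0.06      ])]
tooly [[-9.72100294e-01  2.34565592e-01 -3.47576116e-05]
 [ 2.34565588e-01  9.72100291e-01  9.48922004e-05]
 [ 5.60463295e-05  8.40917963e-05 -9.99999995e-01]]
wristcam in tool [ 0.083 -0.001 -0.142] [[-0.     1.    -0.001]
 [-0.948 -0.    -0.319]
 [-0.319  0.001  0.948]] [[335.24793282   0.         325.3039413 ]
 [  0.         335.24793282 237.31546046]
 [  0.           0.           1.        ]]
```

```bash
python3 - <<'E'
from h import *
o=monitor.get_obs()
p0=o['eef_pos'];p1=np.array([.451,.32,.235])
for f in (1/3,2/3,1): print(jog(p0+(p1-p0)*f, down(np.radians(76.4+(41-76.4)*f))))
E
```

```text
(array([-0.6056, -0.4303, -0.0062]), array([ 0.    , -0.    ,  0.0657]))
(array([-1.2113, -0.8606, -0.0124]), array([ 0.    , -0.    ,  0.1313]))
(array([-1.8169, -1.2909, -0.0185]), array([ 0.    , -0.    ,  0.1969]))
```

Request:
jog_arm(
  plan=[
    {"x": -0.15, "y": -0.106, "z": 0, "wz": 0.02},
    {"x": -0.3, "y": -0.213, "z": 0, "wz": 0.04},
    {"x": -0.45, "y": -0.32, "z": 0, "wz": 0.06},
    {"x": -0.6, "y": -0.426, "z": -0.005, "wz": 0.08},
    {"x": -0.75, "y": -0.533, "z": -0.008, "wz": 0.1},
    {"x": -0.91, "y": -0.646, "z": -0.01, "wz": 0.12},
  ],
  hand=1,
)

```text
invalid input at $.plan[0]: expected keys x, y, z, wx, wy, wz
```

```bash
python3 - <<'E'
from h import *
print(jog([.451,.32,.235],down(np.radians(41))))
E
```

```text
(array([-1.8169, -1.2909, -0.0185]), array([ 0.    , -0.    ,  0.1969]))
```

All the keys are needed in every row.

Request:
jog_arm(
  plan=[
    {"x": -0.15, "y": -0.106, "z": 0, "wx": 0, "wy": 0, "wz": 0.02},
    {"x": -0.3, "y": -0.213, "z": 0, "wx": 0, "wy": 0, "wz": 0.04},
    {"x": -0.45, "y": -0.32, "z": 0, "wx": 0, "wy": 0, "wz": 0.06},
    {"x": -0.6, "y": -0.426, "z": -0.005, "wx": 0, "wy": 0, "wz": 0.08},
    {"x": -0.75, "y": -0.533, "z": -0.008, "wx": 0, "wy": 0, "wz": 0.1},
    {"x": -0.91, "y": -0.646, "z": -0.01, "wx": 0, "wy": 0, "wz": 0.12},
  ],
  hand=1,
)

```text
t: 1.2
eef_pos: [0.3056, 0.4868, 0.2336]
tool_rot: [-0.0, 0.303, 0.953, 0.0]
contact_force: [0.3, 0.6, -0.7]
gripper_width: 1.0
```

```bash
python3 - <<'E'
from h import *
print(jog([.451,.32,.235],down(np.radians(41))))
E
```

```text
(array([-1.0755, -0.2606, -0.0076]), array([ 0.0002, -0.0002,  0.0761]))
```

Request:
jog_arm(
  plan=[
    {"x": -0.18, "y": -0.044, "z": 0, "wx": 0, "wy": 0, "wz": 0.013},
    {"x": -0.36, "y": -0.088, "z": 0, "wx": 0, "wy": 0, "wz": 0.026},
    {"x": -0.54, "y": -0.13, "z": 0, "wx": 0, "wy": 0, "wz": 0.039},
    {"x": -0.72, "y": -0.175, "z": -0.005, "wx": 0, "wy": 0, "wz": 0.052},
    {"x": -0.88, "y": -0.22, "z": -0.008, "wx": 0, "wy": 0, "wz": 0.065},
    {"x": -1.0, "y": -0.26, "z": -0.008, "wx": 0, "wy": 0, "wz": 0.076},
    {"x": -1.0, "y": -0.26, "z": -0.008, "wx": 0, "wy": 0, "wz": 0.076},
  ],
)

```text
t: 1.78
eef_pos: [0.4428, 0.3229, 0.2356]
tool_rot: [0.001, 0.419, 0.908, 0.0]
contact_force: [1.2, -0.3, 0.6]
gripper_width: 0.998
```

```bash
python3 - <<'E'
from h import *
C=cal('wrist');im=cams.read_camera('wrist');cv2.imwrite('pics/w1.png',im[:,:,::-1]);o=monitor.get_obs()
np.savez('w1.npz',im=im,K=C[0],D=C[1],E=C[2])
print(o['eef_pos'],np.abs(o['joint_vel']).max())
for t,z in (("cap_bar",.131),("cap",.07),("cap_lug",.0845),("cap_mid",.035)):
    for d in finder.place_of('wrist',t)[:4]: print(t,np.round(d['location'],1),round(d['confidence'],2),np.round(atz('wrist',d['location'],z,C),4))
E
```

```text
[0.44085768 0.32584639 0.23545319] 0.06818622160606548
cap_bar [343.5 244.6] 0.79 [0.4575 0.3263 0.131 ]
cap_bar [426.9 313.6] 0.72 [0.5522 0.3255 0.131 ]
cap_bar [356.3  59.5] 0.7 [0.3779 0.4295 0.131 ]
cap [351.9  67.9] 0.94 [0.3768 0.4334 0.07  ]
cap [339.1 221.9] 0.93 [0.4562 0.3264 0.07  ]
cap [416.4 286.7] 0.57 [0.5617 0.3257 0.07  ]
cap_lug [335.9 253.4] 0.79 [0.4709 0.304  0.0845]
cap_lug [429.6 271.2] 0.62 [0.5514 0.3484 0.0845]
cap_lug [371.   93.9] 0.56 [0.4018 0.427  0.0845]
cap_mid [291.6 297. ] 0.97 [0.4814 0.2168 0.035 ]
cap_mid [249.2 134. ] 0.61 [0.338  0.3301 0.035 ]
```

View pics/w1.png

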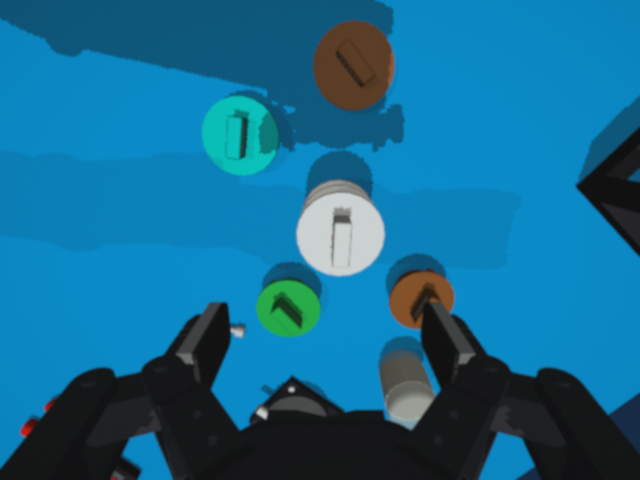

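The wrist view confirms the single white stack: disc at (341,234), bar top about (342,245), with brown, green and turquoise single caps around it. The arm was still settling in that picture, so I'll take a fresh one and fit disc and bar.

```bash
python3 - <<'E'
from h import *
from scipy.optimize import least_squares
for _ in range(2): cams.read_camera('wrist')
C=cal('wrist');im=cams.read_camera('wrist');o=monitor.get_obs();print(o['eef_pos'],np.abs(o['joint_vel']).max())
g=im.astype(int);m=((g.max(2)-g.min(2)<40)&(g.min(2)>120)).astype(np.uint8)
m[:150]=0;m[300:]=0;m[:,:280]=0;m[:,400:]=0
n,l,s,_=cv2.connectedComponentsWithStats(m);k=1+np.argmax(s[1:,4]);m=(l==k).astype(np.uint8);print(s[k])
c=max(cv2.findContours(m,0,1)[0],key=cv2.contourArea)[:,0].astype(float)
P=np.array([atz('wrist',p,.105,C)[:2] for p in c if p[1]>235])
f=least_squares(lambda v:np.hypot(*(P-v[:2]).T)-v[2],[.45,.32,.038],loss='soft_l1',f_scale=.001);print('disc',f.x,np.sqrt(np.mean(f.fun**2)))
G=cv2.cvtColor(im,cv2.COLOR_RGB2GRAY);print(np.percentile(G[m>0],[5,25,50,75,95]))
crop=im[180:300,280:400][:,:,::-1];cv2.imwrite('pics/w2.png',cv2.resize(crop,None,fx=5,fy=5,interpolation=cv2.INTER_CUBIC))
d=finder.place_of('wrist','cap_bar');print([(x['location'],atz('wrist',x['location'],.131,C)) for x in d[:2]])
np.savez('w2.npz',im=im,K=C[0],D=C[1],E=C[2])
E
```

```text
[0.43792615 0.32995269 0.23501291] 0.005979012518671668
[ 296  190   87   95 6103]
disc [0.45677084 0.32482212 0.03686895] 0.0002649250493265112
[133. 197. 207. 207. 207.]
[([356.5, 75.8], array([0.3780227 , 0.42884456, 0.131     ])), ([424.4, 322.7], array([0.55113479, 0.32705127, 0.131     ]))]
```

View pics/w2.png

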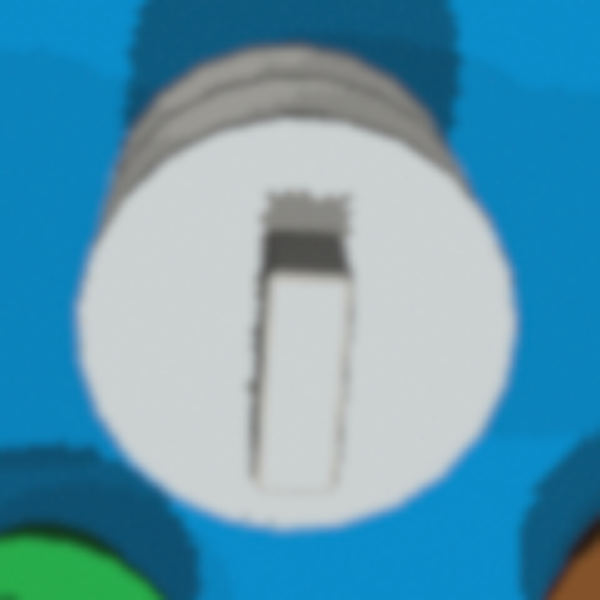

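```bash
cat >> h.py <<'E'
E
python3 - <<'E'
from h import *
z=np.load('w2.npz');C=(z['K'],z['D'],z['E'])
q=np.array([(269,273),(350,277),(337,490),(257,490)]);q=(q+.5)/5-.5+[280,180]
W=np.array([atz('w',p,.131,C) for p in q]);c=W.mean(0);a=(W[0]+W[1]-W[2]-W[3])/2;b=(W[1]+W[2]-W[0]-W[3])/2
print(c,np.linalg.norm(a),np.linalg.norm(b),np.degrees([np.arctan2(a[1],a[0]),np.arctan2(b[1],b[0])]))
o=monitor.get_obs();y=rot(o).as_matrix()[:,1];print('tool y',np.degrees(np.arctan2(y[1],y[0])))
P=C and [.4568,.3248]
cy=np.degrees(np.arctan2(-a[0],a[1])) ;print(cy)
E
```

```text
[0.45679042 0.3249363  0.131     ] 0.036549459459544666 0.012728234780081156 [128.87838799  39.67073284]
tool y 41.12625669562267
38.87838799476482
```

```bash
python3 - <<'E'
from h import *
print(jog([.4568,.3249,.108],down(np.radians(39.2))))
E
```

```text
(array([-0.0802,  0.0543,  0.6351]), array([ 0.0002, -0.0003,  0.0107]))
```

Request:
jog_arm(
  plan=[
    {"x": -0.08, "y": 0.054, "z": 0.1, "wx": 0, "wy": 0, "wz": 0.011},
    {"x": -0.08, "y": 0.054, "z": 0.2, "wx": 0, "wy": 0, "wz": 0.011},
    {"x": -0.08, "y": 0.054, "z": 0.3, "wx": 0, "wy": 0, "wz": 0.011},
    {"x": -0.08, "y": 0.054, "z": 0.4, "wx": 0, "wy": 0, "wz": 0.011},
    {"x": -0.08, "y": 0.054, "z": 0.5, "wx": 0, "wy": 0, "wz": 0.011},
    {"x": -0.08, "y": 0.054, "z": 0.57, "wx": 0, "wy": 0, "wz": 0.011},
    {"x": -0.08, "y": 0.054, "z": 0.61, "wx": 0, "wy": 0, "wz": 0.011},
    {"x": -0.08, "y": 0.054, "z": 0.635, "wx": 0, "wy": 0, "wz": 0.011},
    {"x": -0.08, "y": 0.054, "z": 0.635, "wx": 0, "wy": 0, "wz": 0.011},
    {"x": -0.08, "y": 0.054, "z": 0.635, "wx": 0, "wy": 0, "wz": 0.011},
  ],
)

```text
t: 3.07
eef_pos: [0.457, 0.3252, 0.1085]
tool_rot: [-0.0, 0.429, 0.903, 0.001]
contact_force: [0.1, 0.9, 0.8]
gripper_width: 0.998
```

```bash
python3 - <<'E'
from h import *
cams.read_camera('wrist');cams.read_camera('wrist')
print(jog([.4568,.3249,.108],down(np.radians(39.2))));C=cal('wrist')
im=cams.read_camera('wrist');cv2.imwrite('pics/w3.png',im[:,:,::-1]);o=monitor.get_obs();print(o['eef_pos'],o['contact_force'])
E
```

```text
(array([-0.0002, -0.0035,  0.0048]), array([ 0.0007, -0.0003, -0.0003]))
[0.45725467 0.3253513  0.10895572] [ 0.17090731 -0.16647294 -0.15051992]
```

View pics/w3.png

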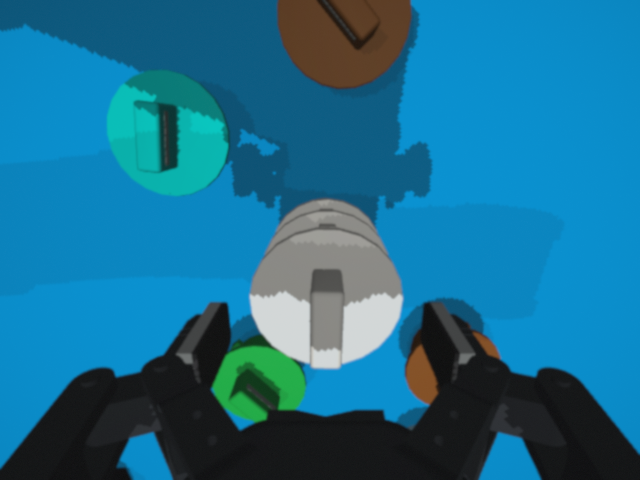

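Request:
jog_arm(
  plan=[
    {"x": 0, "y": -0.003, "z": 0.004, "wx": 0, "wy": 0, "wz": 0},
    {"x": 0, "y": -0.003, "z": 0.004, "wx": 0, "wy": 0, "wz": 0},
    {"x": 0, "y": -0.003, "z": 0.004, "wx": 0, "wy": 0, "wz": 0},
    {"x": 0, "y": -0.003, "z": 0.004, "wx": 0, "wy": 0, "wz": 0},
    {"x": 0, "y": -0.003, "z": 0.004, "wx": 0, "wy": 0, "wz": 0},
    {"x": 0, "y": -0.003, "z": 0.004, "wx": 0, "wy": 0, "wz": 0},
    {"x": 0, "y": -0.003, "z": 0.004, "wx": 0, "wy": 0, "wz": 0},
    {"x": 0, "y": -0.003, "z": 0.004, "wx": 0, "wy": 0, "wz": 0},
    {"x": 0, "y": -0.003, "z": 0.004, "wx": 0, "wy": 0, "wz": 0},
    {"x": 0, "y": -0.003, "z": 0.004, "wx": 0, "wy": 0, "wz": 0},
  ],
  hand=-1,
  grip_force=70,
)

```text
t: 4.05
eef_pos: [0.4569, 0.3251, 0.1083]
tool_rot: [0.0, 0.429, 0.903, 0.001]
contact_force: [-0.4, 0.3, 1.4]
gripper_width: 0.147
```

Gripped: the opening of 0.147 is about 13 mm on the 14 mm bar, with no side force. Now straight up.

Request:
jog_arm(
  plan=[
    {"x": 0, "y": 0, "z": -0.05, "wx": 0, "wy": 0, "wz": 0},
    {"x": 0, "y": 0, "z": -0.12, "wx": 0, "wy": 0, "wz": 0},
    {"x": 0, "y": 0, "z": -0.2, "wx": 0, "wy": 0, "wz": 0},
    {"x": 0, "y": 0, "z": -0.3, "wx": 0, "wy": 0, "wz": 0},
    {"x": 0, "y": 0, "z": -0.42, "wx": 0, "wy": 0, "wz": 0},
    {"x": 0, "y": 0, "z": -0.54, "wx": 0, "wy": 0, "wz": 0},
    {"x": 0, "y": 0, "z": -0.62, "wx": 0, "wy": 0, "wz": 0},
    {"x": 0, "y": 0, "z": -0.65, "wx": 0, "wy": 0, "wz": 0},
    {"x": 0, "y": 0, "z": -0.65, "wx": 0, "wy": 0, "wz": 0},
  ],
)

```text
t: 4.8
eef_pos: [0.4574, 0.3252, 0.24]
tool_rot: [0.001, 0.429, 0.903, 0.003]
contact_force: [-0.3, -0.9, -0.4]
gripper_width: 0.144
```

```bash
python3 - <<'E'
from h import *
cams.read_camera('wrist');cams.read_camera('wrist')
im=cams.read_camera('wrist');o=monitor.get_obs();print(o['eef_pos'],o['contact_force'],o['q'],o['gripper_width'])
cv2.imwrite('pics/w4.png',im[:,:,::-1])
p1=np.array([.56,.17,.25]);p2=np.array([.615,.054,.25])
print(jog(p1,down(np.radians(65))),jog(p2,down(np.radians(90))))
E
```

```text
[0.45604304 0.32427379 0.23708015] [ 0.22891264 -0.63795765 -0.02512847] [-0.9761237   0.28558822  0.30264297  1.84594373 -0.09956615  1.02415174
  0.05012856] 0.14747448510075475
(array([-0.9263, -0.0839, -0.0655]), array([ 0.0002, -0.0003, -0.1436])) (array([-1.5497, -0.2369, -0.0662]), array([ 3.000e-04, -2.000e-04, -2.825e-01]))
```

View pics/w4.png

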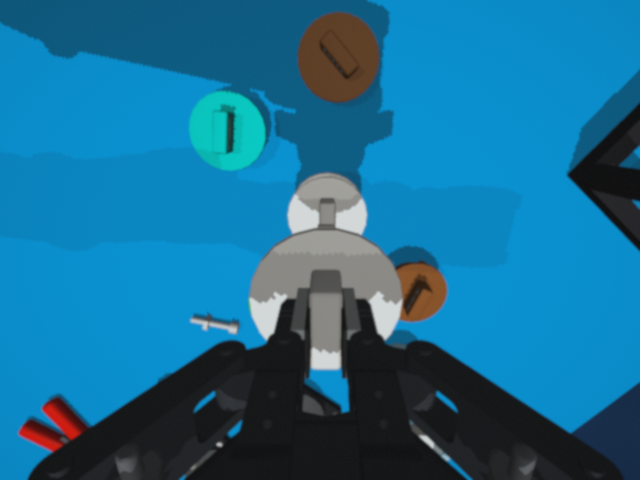

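The top cap is in the fingers, with the two-cap pile left standing at (327,215). Next I move so the wrist camera looks straight down on the open housing.

Request:
jog_arm(
  plan=[
    {"x": -0.15, "y": 0.002, "z": -0.02, "wx": 0, "wy": 0, "wz": -0.022},
    {"x": -0.32, "y": 0.004, "z": -0.02, "wx": 0, "wy": 0, "wz": -0.045},
    {"x": -0.49, "y": 0.006, "z": -0.02, "wx": 0, "wy": 0, "wz": -0.068},
    {"x": -0.66, "y": 0.008, "z": -0.02, "wx": 0, "wy": 0, "wz": -0.09},
    {"x": -0.83, "y": 0.01, "z": -0.02, "wx": 0, "wy": 0, "wz": -0.115},
    {"x": -1.0, "y": 0.012, "z": -0.02, "wx": 0, "wy": 0, "wz": -0.14},
  ],
)

```text
t: 5.45
eef_pos: [0.5842, 0.1691, 0.2392]
tool_rot: [-0.001, 0.22, 0.976, -0.0]
contact_force: [0.3, 0.2, 0.2]
gripper_width: 0.147
```

```bash
python3 - <<'E'
from h import *
print(jog([.703,.054,.24],down(np.radians(90))),jog([.703,.054,.17],down(np.radians(90))))
E
```

```text
(array([-0.7834, -0.2647, -0.0057]), array([-0.0003, -0.0009, -0.1412])) (array([-0.7843, -0.2642,  0.3443]), array([-0.0003, -0.0009, -0.1412]))
```

Request:
jog_arm(
  plan=[
    {"x": -0.14, "y": -0.047, "z": 0, "wx": 0, "wy": 0, "wz": -0.025},
    {"x": -0.3, "y": -0.1, "z": 0, "wx": 0, "wy": 0, "wz": -0.055},
    {"x": -0.46, "y": -0.155, "z": 0, "wx": 0, "wy": 0, "wz": -0.085},
    {"x": -0.62, "y": -0.21, "z": 0.05, "wx": 0, "wy": 0, "wz": -0.115},
    {"x": -0.73, "y": -0.25, "z": 0.15, "wx": 0, "wy": 0, "wz": -0.141},
    {"x": -0.784, "y": -0.264, "z": 0.25, "wx": 0, "wy": 0, "wz": -0.141},
    {"x": -0.784, "y": -0.264, "z": 0.344, "wx": 0, "wy": 0, "wz": -0.141},
    {"x": -0.784, "y": -0.264, "z": 0.344, "wx": 0, "wy": 0, "wz": -0.141},
    {"x": -0.784, "y": -0.264, "z": 0.344, "wx": 0, "wy": 0, "wz": -0.141},
    {"x": -0.784, "y": -0.264, "z": 0.344, "wx": 0, "wy": 0, "wz": -0.141},
  ],
)

```text
t: 6.28
eef_pos: [0.7029, 0.0548, 0.1702]
tool_rot: [-0.002, -0.0, 1.0, 0.0]
contact_force: [0.7, -0.2, -0.8]
gripper_width: 0.149
```

```bash
python3 - <<'E'
from h import *
cams.read_camera('wrist');cams.read_camera('wrist');cams.read_camera('wrist')
C=cal('wrist');im=cams.read_camera('wrist');o=monitor.get_obs();print(o['t'],o['eef_pos'],np.abs(o['joint_vel']).max())
np.savez('w5.npz',im=im,K=C[0],D=C[1],E=C[2])
print(proj('w',[.617,.054,.07],C))
for t,z in (("housing",0),("housing_slot",.07),("seat",.08)):
    for d in finder.place_of('wrist',t)[:4]: print(t,np.round(d['location'],1),round(d['confidence'],2),np.round(atz('wrist',d['location'],z,C),4))
u,v=proj('w',[.617,.054,.07],C)[0].astype(int);x0=max(u-90,0);y0=max(v-75,0);print(x0,y0)
cv2.imwrite('pics/w5.png',cv2.resize(im[y0:y0+150,x0:x0+180][:,:,::-1],None,fx=4,fy=4,interpolation=cv2.INTER_CUBIC))
E
```

```text
6.4833 [0.70345914 0.05476807 0.17151592] 0.005014331254678601
[[324.67262502 119.4405679 ]]
housing [329.1 117.2] 0.95 [0.6141 0.0579 0.    ]
housing_slot [323.3 165.6] 0.68 [0.6483 0.053  0.07  ]Traceback (most recent call last):
  File "<stdin>", line 7, in <module>
ValueError: it knows: bottle, cap, cap_bar, cap_low, cap_lug, cap_mid, closed, crimper, housing, housing_slot, motor, screw
```

```bash
python3 - <<'E'
import numpy as np,cv2
im=np.load('w5.npz')['im']
cv2.imwrite('pics/w5.png',cv2.resize(im[35:215,225:425][:,:,::-1],None,fx=3.2,fy=3.2,interpolation=cv2.INTER_CUBIC))
E
```

```text
(no output)
```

View pics/w5.png

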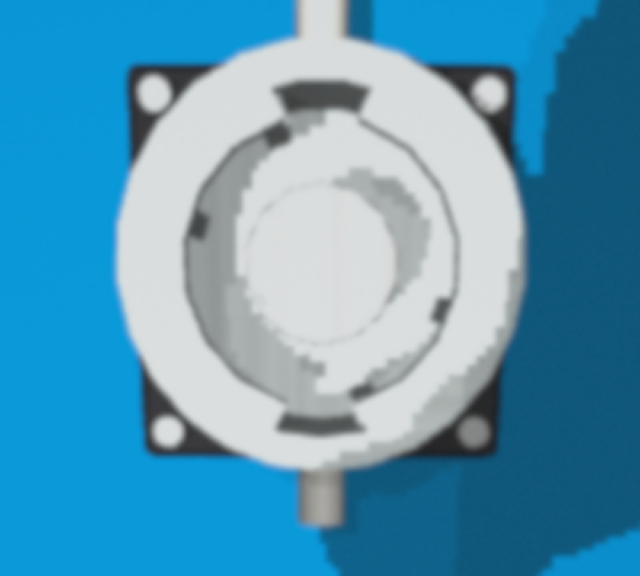

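```bash
python3 - <<'E'
from h import *
from scipy.optimize import least_squares
z=np.load('w5.npz');C=(z['K'],z['D'],z['E']);im=z['im'].astype(int)
cr=lambda p:(np.array(p)+.5)/3.2-.5+[225,35]
w=lambda p,h:atz('w',cr(p),h,C)
m=((im.max(2)-im.min(2)<50)&(im.min(2)>110)).astype(np.uint8);m[215:]=0;m[:,:225]=0;m[:,425:]=0
n,l,s,_=cv2.connectedComponentsWithStats(m);k=1+np.argmax(s[1:,4])
c=max(cv2.findContours((l==k).astype(np.uint8),0,1)[0],key=cv2.contourArea)[:,0].astype(float)
P=np.array([atz('w',p,.07,C)[:2] for p in c])
f=least_squares(lambda v:np.hypot(*(P-v[:2]).T)-v[2],[.617,.054,.044],loss='cauchy',f_scale=.0005);r=f.fun
print('rim',f.x,s[k],np.mean(np.abs(r)<.001))
# mouth edge pts (right dark line / left edge)
M=np.array([w(p,.07)[:2] for p in ((185,240),(189,200),(208,165),(245,132),(405,150),(430,175),(448,205),(457,240),(455,270),(190,280),(205,325),(230,365),(430,335),(405,370))])
g=least_squares(lambda v:np.hypot(*(M-v[:2]).T)-v[2],[.617,.054,.03],loss='soft_l1',f_scale=.001);print('mouth',g.x,np.abs(g.fun).max())
a,b=[(w(p,.07)+w(q,.07))/2 for p,q in (((273,90),(370,89)),((276,430),(366,430)))]
print('slot outer',a,b,(a+b)/2,np.linalg.norm(a-b),np.degrees(np.arctan2((b-a)[1],(b-a)[0])))
S=[w(p,.08)for p in((246,262),(396,262),(321,182),(321,345))];print('seat',np.mean(S,0),S[1]-S[0],S[3]-S[2])
o=monitor.get_obs();R_=rot(o).as_matrix();print(np.degrees(np.arctan2(R_[1,1],R_[0,1])),R_[:,2])
# bar in hand: where is TCP-frame bar expected
c4=cv2.cvtColor(im.astype(np.uint8),cv2.COLOR_RGB2GRAY)
E
```

```text
rim [0.61580179 0.05418707 0.04362856] [  262    26   127   173 14034] 0.6673076923076923
mouth [0.61464691 0.05384489 0.02910796] 0.001107226898515775
slot outer [0.58168223 0.054309   0.07      ] [0.65072072 0.05420004 0.07      ] [0.61620147 0.05425452 0.07      ] 0.0690385721953643 -0.09042797262680269
seat [0.61564287 0.05420319 0.08      ] [-6.29182398e-06  3.08225492e-02  0.00000000e+00] [ 3.16947599e-02 -3.59087452e-06  2.77555756e-17]
90.00034897652098 [-1.49480627e-03  1.17182474e-04 -9.99998876e-01]
```

```bash
python3 - <<'E'
from h import *
from scipy.optimize import least_squares
z=np.load('w5.npz');C=(z['K'],z['D'],z['E']);im=z['im']
p=np.array([.70346,.05477,.17152]);Rt=down(np.pi/2)
T=lambda q:p+Rt.apply(q)
print('disc far edge/sides',proj('w',[T([.038,0,.003]),T([0.02,.0323,.003]),T([0.02,-.0323,.003])],C))
print('bar end corners',proj('w',[T([.019,.007,-.023]),T([.019,-.007,-.023]),T([.019,.007,.003]),T([-.019,0,-.023])],C))
cv2.imwrite('pics/w6.png',cv2.resize(im[210:390,225:425][:,:,::-1],None,fx=3.2,fy=3.2,interpolation=cv2.INTER_CUBIC))
E
```

```text
disc far edge/sides [[326.252402   229.2125597 ]
 [394.77653231 265.72118883]
 [257.61072974 265.75535009]]
bar end corners [[344.02013463 294.12428202]
 [308.86412265 294.13660052]
 [341.05058553 267.70608258]
 [326.32914224 372.00535924]]
```

View pics/w6.png

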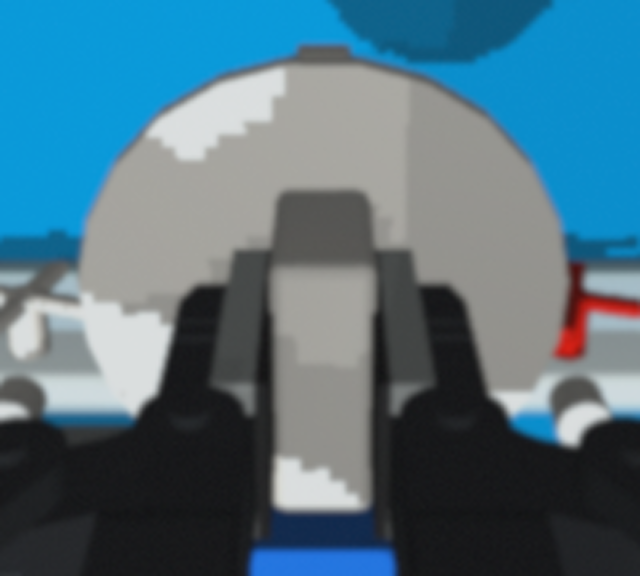

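Measured and predicted cap outlines agree to about 0.5 mm, so the cap is centred on the TCP. The housing centre is (0.6157, 0.0542) with the slots along world x. Moving over it now.

```bash
python3 - <<'E'
from h import *
print(jog([.6157,.0542,.17],down(np.pi/2)),jog([.6157,.0542,.112],down(np.pi/2)))
E
```

```text
(array([ 0.4378, -0.0017,  0.0062]), array([ 0.    , -0.0005,  0.    ])) (array([ 0.4373, -0.0017,  0.2962]), array([ 0.    , -0.0005,  0.    ]))
```

Request:
jog_arm(
  plan=[
    {"x": 0.12, "y": -0.002, "z": 0, "wx": 0, "wy": 0, "wz": 0},
    {"x": 0.26, "y": -0.002, "z": 0, "wx": 0, "wy": 0, "wz": 0},
    {"x": 0.38, "y": -0.002, "z": 0, "wx": 0, "wy": 0, "wz": 0},
    {"x": 0.437, "y": -0.002, "z": 0.05, "wx": 0, "wy": 0, "wz": 0},
    {"x": 0.437, "y": -0.002, "z": 0.13, "wx": 0, "wy": 0, "wz": 0},
    {"x": 0.437, "y": -0.002, "z": 0.22, "wx": 0, "wy": 0, "wz": 0},
    {"x": 0.437, "y": -0.002, "z": 0.296, "wx": 0, "wy": 0, "wz": 0},
    {"x": 0.437, "y": -0.002, "z": 0.296, "wx": 0, "wy": 0, "wz": 0},
    {"x": 0.437, "y": -0.002, "z": 0.296, "wx": 0, "wy": 0, "wz": 0},
    {"x": 0.437, "y": -0.002, "z": 0.296, "wx": 0, "wy": 0, "wz": 0},
    {"x": 0.437, "y": -0.002, "z": 0.296, "wx": 0, "wy": 0, "wz": 0},
  ],
)

```text
t: 7.5
eef_pos: [0.6168, 0.0542, 0.1134]
tool_rot: [0.0, 0.0, 1.0, 0.0]
contact_force: [0.5, 0.2, -0.9]
gripper_width: 0.146
```

```bash
python3 - <<'E'
from h import *
cams.read_camera('wrist');cams.read_camera('wrist');o=monitor.get_obs();print(o['eef_pos'],o['contact_force'],o['q'])
print(jog([.6157,.0542,.095],down(np.pi/2)),jog([.6157,.0542,.077],down(np.pi/2)))
E
```

```text
[0.61649785 0.05420561 0.11311505] [-0.62534458  0.51699745 -0.45708998] [-0.34442145  0.52157697  0.20988629  1.80763092 -0.14216087  0.82658968
  1.50553533]
(array([ 0.004 , -0.0001,  0.0906]), array([ 0.0002,  0.0001, -0.    ])) (array([ 4.000e-03, -1.000e-04,  1.806e-01]), array([ 0.0002,  0.0001, -0.    ]))
```

Request:
jog_arm(
  plan=[
    {"x": 0.004, "y": 0, "z": 0.025, "wx": 0, "wy": 0, "wz": 0},
    {"x": 0.004, "y": 0, "z": 0.05, "wx": 0, "wy": 0, "wz": 0},
    {"x": 0.004, "y": 0, "z": 0.07, "wx": 0, "wy": 0, "wz": 0},
    {"x": 0.004, "y": 0, "z": 0.09, "wx": 0, "wy": 0, "wz": 0},
    {"x": 0.004, "y": 0, "z": 0.09, "wx": 0, "wy": 0, "wz": 0},
    {"x": 0.004, "y": 0, "z": 0.09, "wx": 0, "wy": 0, "wz": 0},
  ],
)

```text
t: 8.1
eef_pos: [0.6154, 0.0541, 0.0946]
tool_rot: [-0.0, 0.0, 1.0, 0.0]
contact_force: [-0.1, 0.3, 0.9]
gripper_width: 0.148
```

Request:
jog_arm(
  plan=[
    {"x": 0, "y": 0, "z": 0.02, "wx": 0, "wy": 0, "wz": 0},
    {"x": 0, "y": 0, "z": 0.04, "wx": 0, "wy": 0, "wz": 0},
    {"x": 0, "y": 0, "z": 0.06, "wx": 0, "wy": 0, "wz": 0},
    {"x": 0, "y": 0, "z": 0.075, "wx": 0, "wy": 0, "wz": 0},
    {"x": 0, "y": 0, "z": 0.088, "wx": 0, "wy": 0, "wz": 0},
    {"x": 0, "y": 0, "z": 0.088, "wx": 0, "wy": 0, "wz": 0},
    {"x": 0, "y": 0, "z": 0.088, "wx": 0, "wy": 0, "wz": 0},
  ],
)

```text
t: 8.68
eef_pos: [0.6159, 0.0542, 0.0786]
tool_rot: [0.0, 0.0, 1.0, 0.0]
contact_force: [-4.3, -0.5, 13.7]
gripper_width: 0.15
```

Request:
jog_arm(
  plan=[
    {"x": 0, "y": 0, "z": 0.01, "wx": 0, "wy": 0, "wz": 0},
    {"x": 0, "y": 0, "z": 0.02, "wx": 0, "wy": 0, "wz": 0},
    {"x": 0, "y": 0, "z": 0.02, "wx": 0, "wy": 0, "wz": 0},
    {"x": 0, "y": 0, "z": 0.02, "wx": 0, "wy": 0, "wz": 0},
  ],
)

```text
t: 9.02
eef_pos: [0.616, 0.0542, 0.0785]
tool_rot: [0.0, 0.0, 1.0, 0.001]
contact_force: [-14.9, 0.1, 35.0]
gripper_width: 0.147
```

```bash
python3 - <<'E'
from h import *
cams.read_camera('wrist');o=monitor.get_obs();print(o['eef_pos'],o['contact_force'],o['torque'])
E
```

```text
[0.61598276 0.05421535 0.07845433] [-13.87971067  -1.59552199  35.60330339] [-0.35322237  3.04332884  0.0471786 ]
```

Fully down: z stays at 0.0785 while the force rises, so the disc is on the rim. I'll ease the press slightly and turn clockwise.

Request:
jog_arm(
  plan=[
    {"x": 0, "y": 0, "z": 0.011, "wx": 0, "wy": 0, "wz": 0},
    {"x": 0, "y": 0, "z": 0.011, "wx": 0, "wy": 0, "wz": 0.03},
    {"x": 0, "y": 0, "z": 0.011, "wx": 0, "wy": 0, "wz": 0.06},
    {"x": 0, "y": 0, "z": 0.011, "wx": 0, "wy": 0, "wz": 0.09},
    {"x": 0, "y": 0, "z": 0.011, "wx": 0, "wy": 0, "wz": 0.12},
    {"x": 0, "y": 0, "z": 0.011, "wx": 0, "wy": 0, "wz": 0.15},
    {"x": 0, "y": 0, "z": 0.011, "wx": 0, "wy": 0, "wz": 0.18},
    {"x": 0, "y": 0, "z": 0.011, "wx": 0, "wy": 0, "wz": 0.2},
    {"x": 0, "y": 0, "z": 0.011, "wx": 0, "wy": 0, "wz": 0.2},
    {"x": 0, "y": 0, "z": 0.011, "wx": 0, "wy": 0, "wz": 0.2},
  ],
)

```text
t: 9.9
eef_pos: [0.618, 0.0549, 0.0786]
tool_rot: [0.002, 0.309, 0.951, 0.002]
contact_force: [-1.5, 1.2, 17.1]
gripper_width: 0.147
```

```bash
python3 - <<'E'
from h import *
o=monitor.get_obs();m=rot(o).as_matrix();print(o['eef_pos'],o['contact_force'],o['torque'],o['q'][6],np.degrees(np.arctan2(m[1,1],m[0,1])),m[:,2])
print(jog([.6158,.0542,.0765],down(0)))
E
```

```text
[0.61798317 0.05489951 0.07860231] [-1.46391166  1.1583427  17.08854449] [ 0.09313934  0.7005111  -0.0931967 ] 1.0039440071990033 53.98033182033036 [ 0.00452398  0.00321885 -0.99998459]
(array([ 0.0068, -0.0093,  0.0105]), array([ 0.0018, -0.0003,  0.2999]))
```

Request:
jog_arm(
  plan=[
    {"x": 0.006, "y": -0.008, "z": 0.01, "wx": 0.0018, "wy": 0, "wz": 0.03},
    {"x": 0.006, "y": -0.008, "z": 0.01, "wx": 0.0018, "wy": 0, "wz": 0.06},
    {"x": 0.006, "y": -0.008, "z": 0.01, "wx": 0.0018, "wy": 0, "wz": 0.09},
    {"x": 0.006, "y": -0.008, "z": 0.01, "wx": 0.0018, "wy": 0, "wz": 0.12},
    {"x": 0.006, "y": -0.008, "z": 0.01, "wx": 0.0018, "wy": 0, "wz": 0.15},
    {"x": 0.006, "y": -0.008, "z": 0.01, "wx": 0.0018, "wy": 0, "wz": 0.18},
    {"x": 0.006, "y": -0.008, "z": 0.01, "wx": 0.0018, "wy": 0, "wz": 0.21},
    {"x": 0.006, "y": -0.008, "z": 0.01, "wx": 0.0018, "wy": 0, "wz": 0.24},
    {"x": 0.006, "y": -0.008, "z": 0.01, "wx": 0.0018, "wy": 0, "wz": 0.27},
    {"x": 0.006, "y": -0.008, "z": 0.01, "wx": 0.0018, "wy": 0, "wz": 0.3},
    {"x": 0.006, "y": -0.008, "z": 0.01, "wx": 0.0018, "wy": 0, "wz": 0.3},
    {"x": 0.006, "y": -0.008, "z": 0.01, "wx": 0.0018, "wy": 0, "wz": 0.3},
  ],
)

```text
t: 10.9
eef_pos: [0.6183, 0.0547, 0.0786]
tool_rot: [0.001, 0.707, 0.707, 0.002]
contact_force: [-1.4, 2.1, 13.7]
gripper_width: 0.149
```

```bash
python3 - <<'E'
from h import *
o=monitor.get_obs();m=rot(o).as_matrix();print(o['eef_pos'],o['contact_force'],o['torque'],o['gripper_width'],np.degrees(np.arctan2(m[1,1],m[0,1])),m[:,2],np.abs(o['joint_vel']).max())
print(jog([.6158,.0542,.0765],down(0)))
cv2.imwrite('pics/f1.png',cams.read_camera('wrist')[:,:,::-1])
im=cams.read_camera('scene');cv2.imwrite('pics/f2.png',cv2.resize(im[180:380,250:520][:,:,::-1],None,fx=2.9,fy=2.9,interpolation=cv2.INTER_CUBIC))
E
```

```text
[0.61834687 0.05473916 0.07860798] [-1.43184147  2.09291158 13.68883923] [ 0.19221808  0.29988378 -0.15164464] 0.14918819564681549 -0.05237163662290461 [ 0.00409656  0.00170411 -0.99999016] 0.00922645675231532
(array([-0.0027, -0.0128,  0.0105]), array([ 0.0013, -0.0005, -0.0003]))
```

View pics/f1.png

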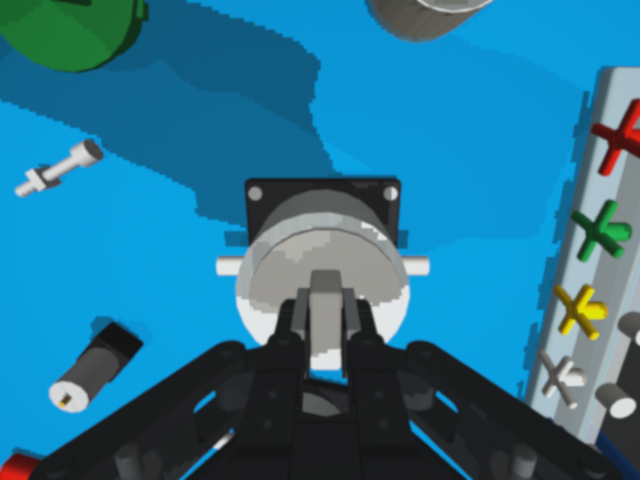

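View pics/f2.png

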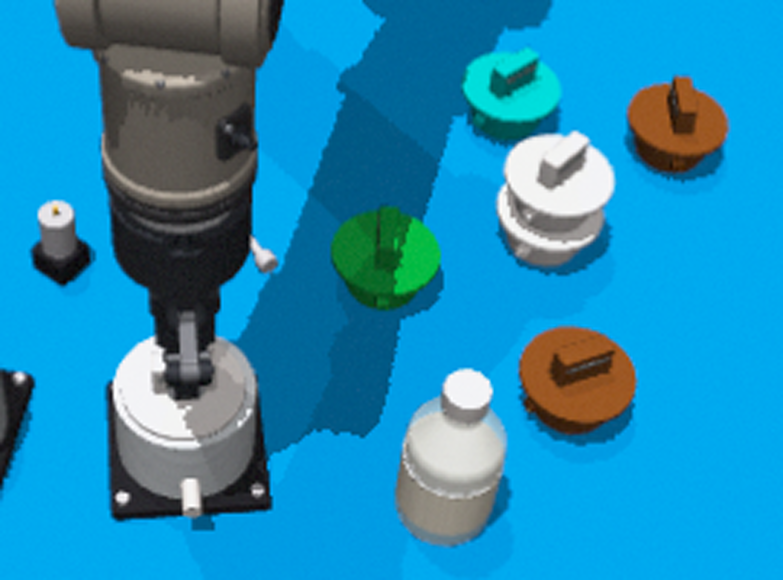

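The cap is turned (tool yaw −0.05°) and pressed with about 14 N. The two-cap pile and the bystanders look untouched. The axis sits about 2.5 mm to +x of the measured centre, so I'll nudge it back under the press.

Request:
jog_arm(
  plan=[
    {"x": -0.003, "y": -0.015, "z": 0.01, "wx": 0, "wy": 0, "wz": 0},
    {"x": -0.003, "y": -0.02, "z": 0.01, "wx": 0, "wy": 0, "wz": 0},
    {"x": -0.003, "y": -0.026, "z": 0.01, "wx": 0, "wy": 0, "wz": 0},
    {"x": -0.003, "y": -0.026, "z": 0.011, "wx": 0, "wy": 0, "wz": 0},
    {"x": -0.003, "y": -0.026, "z": 0.011, "wx": 0, "wy": 0, "wz": 0},
    {"x": -0.003, "y": -0.026, "z": 0.011, "wx": 0, "wy": 0, "wz": 0},
  ],
)

```text
t: 11.5
eef_pos: [0.6178, 0.0547, 0.079]
tool_rot: [0.004, 0.707, 0.707, 0.006]
contact_force: [4.4, 1.3, 10.2]
gripper_width: 0.15
```

```bash
python3 - <<'E'
from h import *
from scipy.optimize import least_squares
C=cal('wrist');im=cams.read_camera('wrist').astype(int);o=monitor.get_obs();m=rot(o).as_matrix();print(o['eef_pos'],o['contact_force'],np.degrees(np.arctan2(m[1,1],m[0,1])),m[:,2])
# sides: disc (z .075) and rim (z .07) left/right extents -> y-tool centre = world x
g=cv2.GaussianBlur(im.astype(np.uint8),(3,3),0)[:,:,2].astype(int)-im[:,:,0]
for r in (285,295,305,315,325):
    c=np.where(g[r,200:450]<10)[0]+200; print(r,c.min(),c.max(),atz('w',(c.min(),r),.07,C)[:2],atz('w',(c.max(),r),.07,C)[:2])
print(proj('w',[.6157,.0542,.07],C))
E
```

```text
[0.61776722 0.05470959 0.07900996] [ 4.37592013  0.95153501 11.54610874] -0.017623339019652552 [ 0.01345908  0.00294817 -0.99990508]
285 239 407 [0.5739462  0.06065011] [0.65799303 0.06004041]
295 239 407 [0.57348327 0.05507477] [0.65843198 0.05441668]
305 239 405 [0.57300887 0.04937771] [0.65784966 0.04867978]
315 243 402 [0.57457905 0.04354101] [0.65673454 0.0428221 ]
325 248 397 [0.57670263 0.0375682 ] [0.6545423  0.03684629]
[[322.80483586 296.0309219 ]]
```

```bash
python3 - <<'E'
from h import *
print(jog([.6165,.0542,.0758],down(0)))
E
```

```text
(array([-0.0026, -0.0066,  0.016 ]), array([ 0.0043, -0.0009, -0.0001]))
```

Request:
jog_arm(
  plan=[
    {"x": -0.002, "y": -0.006, "z": 0.016, "wx": 0.004, "wy": -0.001, "wz": 0},
    {"x": -0.002, "y": -0.006, "z": 0.016, "wx": 0.004, "wy": -0.001, "wz": 0},
    {"x": -0.002, "y": -0.006, "z": 0.016, "wx": 0.004, "wy": -0.001, "wz": 0},
    {"x": -0.002, "y": -0.006, "z": 0.016, "wx": 0.004, "wy": -0.001, "wz": 0},
    {"x": -0.002, "y": -0.006, "z": 0.016, "wx": 0.004, "wy": -0.001, "wz": 0},
    {"x": -0.002, "y": -0.006, "z": 0.016, "wx": 0.004, "wy": -0.001, "wz": 0},
  ],
)

```text
t: 12.05
eef_pos: [0.6181, 0.0547, 0.0785]
tool_rot: [0.001, 0.707, 0.707, 0.002]
contact_force: [-5.1, 1.8, 23.2]
gripper_width: 0.148
```

```bash
python3 - <<'E'
from h import *
for _ in range(4):
    cams.read_camera('wrist');o=monitor.get_obs();m=rot(o).as_matrix();print(o['eef_pos'],o['contact_force'],np.degrees(np.arctan2(m[1,1],m[0,1])),m[:2,2],o['gripper_width'],np.abs(o['joint_vel']).max())
E
```

```text
[0.61800974 0.054698   0.07850199] [-4.20931119  0.85124122 22.75198577] -0.018133768141159173 [0.00343323 0.00193629] 0.1456858084828328 0.0020861770160240925
[0.61805699 0.0546834  0.07850865] [-5.5200945  1.1619122 22.4936499] -0.01693970113318342 [0.00352245 0.00186804] 0.14699406983713786 0.0011738327679972724
[0.61805542 0.054707   0.0785236 ] [-5.768592    1.55402876 22.79830524] -0.015584376502830235 [0.00351455 0.00189717] 0.14470221332980682 0.0022191499067527624
[0.61803773 0.05467918 0.07851389] [-5.1038718   0.98527489 22.39116227] -0.01955264259915821 [0.00347478 0.0019071 ] 0.14953187798056994 0.0015066393181533948
```

Still, flat (tilt about 0.004 rad), pressed with 22 N at the same height as when first seated. Handing in.

```bash
python3 -c "
from station import bot
print(bot.hand_in())"
```

```text
the job is handed in; nothing more can be done
None
```

I lifted the top white cap off the pile and pushed it into the open housing with its lugs through the slots. I then turned it 90° clockwise and handed the job in at about 12 s of the 43 s, still gripping and pressing. The hand-in gives no verdict.

**Last checks that agreed:**
- **Height:** the TCP is at z = 0.0785, the height where it stopped sinking as the push rose to 35 N, so the disc lies on the rim.
- **Press and tilt:** the down force is about 22 N, and the tilt is about 0.004 rad.
- **Turn:** the tool has turned to 0.02° from a full quarter turn, and the arm is at rest.
- **Grip:** the gripper opening is about 0.147, which matches the bar.
- **Other things:** in the scene picture the other two caps were still stacked, and I saw no bystander moved.

**One check that disagreed:** the TCP stands about 2 mm to +x of the measured housing centre. One nudge back only tilted it slightly, so I undid that. 2 mm is about the play of the skirt in the mouth and is inside the 4 mm limit.

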